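# Shift the length stop one notch on a welding bench stop rail

## Robot

A 6-joint arm with a two-finger parallel gripper is mounted at the origin on the work surface. World frame = base frame: x ahead of the robot, y to its left, z up, the work surface at z = 0. Lengths are in m, angles in rad, forces in N, time in s.
With the tool pointing down it reaches from about 0.35 to 0.975 m from the base axis. Payload 4.9 kg.
Tool frame: the origin (TCP) lies midway between the tips of the shut fingers; the grasp point (between the pads) lies 19 mm behind it; z points along the fingers, y is the direction in which the jaws open and shut (so a half turn about z gives the same grasp; the last joint's range is limited). The gripper opens to 85 mm and grips with 20 to 120 N. Pads are 22 mm wide; open, the fingers measure 114 mm over their backs; the gripper's body (76 mm by 85 mm) begins 54 mm behind the grasp point. The pads swing forward as they close: fully open they stand 13 mm farther back than shut.
Start: joints at [1.008, 0.053, 1.613, -0, 1.476, -0.119], TCP at [0.268, 0.564, 0.231] pointing down, gripper open.
Joint ranges: [-3.01, 3.01], [-1.01, 2.22], [0.06, 2.58], [-1.02, 4.17], [0.09, 2.62], [-3.14, 3.14]. Speed limits (rad/s): [2.57, 2.57, 3.14, 3.14, 3.14, 3.14].

## Interface

Orientations are given as a unit quaternion [w, x, y, z].
In Python, from plant import state, grab_frame, camera_params, job_done, boxes_of gives the robot as it stands.
- The arm moves only by the tool step_arm, never from a script. Its argument "steps" is a list of rows, each a list of 4 numbers: the shift along the tool's x, y, z in mm, then the turn about the tool's z in degrees. A call has 1 to 8 rows; each row shifts and turns the pose as measured when the row begins, along the tool's axes as they then stand; what a row does not reach is not made up. A row lasts 1/10 s, in which the tool goes at most 50 mm and 8.59 degrees, less where a joint would pass 70% of its speed; a pose out of reach is approached as far as the arm can. A call is refused whole if a number of a shift passes 50 or a number of a turn 8.59, either way. A call with a gripper value outside its range is refused whole. "claw" is the opening in per cent of the stroke, from 0 (shut) to 100 (fully open), set as the call begins (left out, the last holds). The fingers move at their own pace and stop on an object; the grip force is fixed at half the most. Time passes only in rows, so rows that do not move let the fingers close. It gives the time, the measured TCP pose, the force and the opening at its end, in the units of the state.
- state(): the state, without advancing time (a new reading comes with each control period).
- grab_frame(name): name is "scene" or "side" or "wrist"; returns (picture, depth): 384x512x3 uint8, red, green, blue; 384x512 float32, m along the optical axis (not along the pixel's ray), 0 where there is no reading.
- camera_params(name): a dict with "mtx" (3x3 intrinsics, pixels), "extrinsics" (4x4, takes a point from camera to world coordinates); the wrist camera has in their place "T_tool_cam" (4x4, takes a point from camera to tool coordinates, whose origin is the TCP and whose axes are the flange's). Camera axes: x right, y down, z forward; pixel columns grow to the right and rows downward; lengths in m; the calibration is good to about 2 mm. A picture is of the moment at which its call begins: read the wrist's pose just before it. camera_params takes no time and is no camera call.
- job_done(): hands the job in, once; it reports no verdict.
Trained networks look in the newest picture that a camera, given by its name, has taken for a name from the list of things; names that differ only in an ending like _2 or _b are one class to them, and where a whole thing is asked for, a point or a joint stands for the part that bears it (a point fixed in the world has none). Each returns a list of dicts, best first, with "p" (0 to 1); they miss things now and then, are a little off and sometimes report something else, mostly with a low value. They report only what shows in the picture. A call takes as long as a camera call.
- boxes_of(camera, label): "box" ([left, top, width, height] in pixels, round what is visible of it).
The state is a dict: "time": time; "joint_pos": joint angles; "joint_vel": joint speeds; "joint_efforts": joint torques, N m; "tool_pos": TCP position; "tool_rot": TCP orientation; "contact_force": force on the tool from outside, world axes, zero at the start; "ft_torque": the same for the moment, N m; "gripper_width": opening from 0.0 (shut) to 1.0 (fully open).
Only numpy, scipy, OpenCV 4.12 (cv2) and the standard library are available. Lean on these libraries where they do the work, as an engineer would, in place of code of your own. Each camera call takes 0.05 s, during which the arm holds its last target. There are 200 camera calls.

## Task

The next batch of tubes needs a different length. Lift the orange stop out of its notch in the stop rail, shift it one notch along to the notch beside the green marker, and lower it in until it is fully home, upright and square to the rail. Leave the blue stop as it is.

Things in the scene. Friction and masses are not known exactly. Their poses are not given: they have to be found in the camera images.
- rail: Fixed stop rail. Origin: centre of its underside, on the table; y along it, x across. Base plate 150 x 360 x 8 mm; side walls 64 mm apart and 7 teeth across, all tops at z = 32 mm, leave 6 notches at y = -125, -75, -25, 25, 75, 125 mm (x = 0), each 34 mm long (y) at the mouth, tapering to 22 mm at the floor, 24 mm deep.
- orange_stop_grip (a point): Centre of the orange stop's handle (40 rail x, 24 rail y, 56 mm tall); axes as the rail's. Loose, 0.3 to 0.55 kg. Under the handle a steel shoulder plate 84 x 48 x 10 mm with a 22 mm wide nose 43 mm out to rail -x; under it a tab 46 x 16 mm, 22 mm deep. Seated, the shoulder lies on the rail and this point is 70 mm above the table; 22 mm of lift frees the tab.
- blue_stop_grip (a point): Centre of the blue stop's handle: same shape as the orange one, loose, seated in another notch of the same rail, at least 100 mm from both the orange stop and the marked notch.
- green_marker: Flat green disc, 28 mm across, 8 mm thick, fixed on the rail's base plate, level with the notch to be used (the one next to the orange stop, on either side). Origin: centre of its underside, 8 mm above the table, 58 mm in rail +x from that notch's centre; axes as the rail's. A like white disc marks the notch on the other side: not that one.

How it is judged:
By the outcome, as a careful person would: the job done as asked, in the order asked, and still so for the second after the job is handed in, with the robot touching nothing.
It also fails if it takes over 32 s, if anything falls off the work surface, if the arm or the gripper's body presses on something with over 40 N, if the wrist force passes 120 N, or if a joint passes its speed limit or range.

## Working session

There is one attempt and no reset: what is moved stays moved. The work goes in short steps, Python scripts to look and compute and a tool call to move; the robot and the scene stay as the last step left them, time stands still between calls to the robot, and variables do not carry over. Pictures are saved under pics/ and viewed, about 8 in all and at most 12, crops included, and the job is handed in when it is done.

Besides the shell and the picture viewer there is one more tool, called after ">>>" by a JSON object that holds its "method" and its "body", one argument or row to a line. step_arm: Moves the arm, as the interface text tells. Its arguments: {"type":"object","properties":{"steps":{"type":"array"},"claw":{"type":"number"}},"required":["steps"]}

```bash
mkdir -p pics
cat > h.py <<'E'
import numpy as np, cv2
from plant import state, grab_frame, camera_params, job_done, boxes_of
from scipy.spatial.transform import Rotation as R
def Rt(s):
    T=np.eye(4);q=s["tool_rot"];T[:3,:3]=R.from_quat([q[1],q[2],q[3],q[0]]).as_matrix();T[:3,3]=s["tool_pos"];return T
def cloud(name):
    s=state();im,d=grab_frame(name);c=camera_params(name)
    K=np.array(c["mtx"]);T=np.array(c["extrinsics"]) if name!="wrist" else Rt(s)@np.array(c["T_tool_cam"])
    v,u=np.mgrid[:384,:512];P=np.stack([(u-K[0,2])/K[0,0]*d,(v-K[1,2])/K[1,1]*d,d,np.ones_like(d)],-1)@T.T
    P=P[...,:3];P[d==0]=np.nan
    return im,P,s
def save(im,n): cv2.imwrite("pics/"+n,im[...,::-1])
E
python3 - <<'E'
from h import *
s=state();print(s["time"],s["tool_pos"],s["tool_rot"])
ims=[]
for n in("scene","side"):
    im,P,s=cloud(n);ims.append(im);np.savez(n+".npz",im=im,P=P)
    for l in("rail","orange_stop_grip","blue_stop_grip","green_marker"):
        for b in boxes_of(n,l)[:2]:
            x,y,w,h=map(int,b["box"]);q=P[y+h//3:y+2*h//3+1,x+w//3:x+2*w//3+1].reshape(-1,3)
            print(n,l,b["p"],b["box"],np.nanmedian(q,0).round(3))
save(np.hstack(ims)[:, :],"a.png")
m=cv2.imread("pics/a.png");cv2.imwrite("pics/a.png",cv2.resize(np.vstack([m[:,:512],m[:,512:]]),(400*1,600)) if 0 else cv2.resize(m,(800,300)))
E
```

```text
0.0 [0.26801964 0.56393618 0.23008451] [-3.35235898e-04  2.20081992e-01  9.75480854e-01 -9.52581461e-04]
scene rail 0.93 [134.1, 160.8, 180.2, 206.1] [ 0.593 -0.059  0.03 ]
scene orange_stop_grip 0.72 [206.4, 178.6, 75.0, 50.4] [0.576 0.044 0.05 ]
scene blue_stop_grip 0.66 [157.7, 245.4, 81.1, 57.5] [ 0.573 -0.106  0.057]
scene green_marker 0.53 [259.4, 244.6, 20.8, 13.3] [0.641 0.    0.015]
side rail 0.85 [211.2, 164.1, 142.7, 199.9] [ 0.579 -0.093  0.042]
side orange_stop_grip 0.89 [213.7, 173.7, 74.4, 45.4] [0.564 0.053 0.058]
side blue_stop_grip 0.66 [225.7, 245.8, 90.6, 53.1] [ 0.557 -0.095  0.054]
side green_marker 0.64 [293.4, 226.9, 16.0, 10.7] [ 0.637 -0.001  0.017]
```

View pics/a.png

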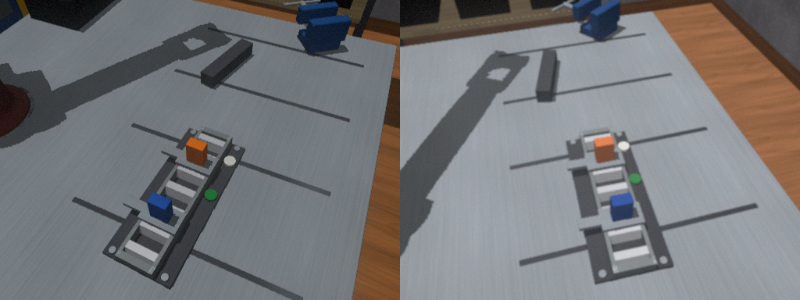

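The orange stop is at about (197,151) in the left (scene) half. The green disc at (210,194) is one notch from it, towards the blue stop, and the white disc is on the far side. Next I'll work out the rail yaw and the handle centre from the saved clouds.

Run:
```python
from h import *
for n in("scene","side"):
    z=np.load(n+".npz");im=z["im"];P=z["P"];hsv=cv2.cvtColor(im,cv2.COLOR_RGB2HSV);H,S,V=cv2.split(hsv)
    near=(abs(P[...,0]-.6)<.2)&(P[...,1]<.2)&(P[...,1]>-.3)
    O=near&(H<18)&(S>130)&(P[...,2]>.04);B=near&(H>100)&(H<130)&(S>120)&(P[...,2]>.04);G=near&(H>45)&(H<85)&(S>110)
    for nm,M in(("O",O),("B",B)):
        q=P[M];t=q[q[:,2]>.094];r=cv2.minAreaRect((t[:,:2]*1000).astype(np.float32));print(n,nm,len(q),len(t),r,np.median(t,0).round(4),q[:,2].max())
    print("G",G.sum(),P[G].mean(0))
    # top face 29..35mm rail
    M=near&(abs(P[...,2]-.032)<.0025);q=P[M][:,:2]
    r=cv2.minAreaRect((q*1000).astype(np.float32));print("tops",len(q),r)
    M=near&(abs(P[...,2]-.008)<.003);q=P[M][:,:2]
    r=cv2.minAreaRect((q*1000).astype(np.float32));print("base",len(q),r)
```

```text
scene O 774 296 ((584.850830078125, 55.11867141723633), (24.647550582885742, 40.119606018066406), 86.76394653320312) [0.5858 0.0541 0.097 ] 0.09991933857460356
scene B 896 419 ((579.3966674804688, -94.38426971435547), (24.7629451751709, 40.1192741394043), 89.25718688964844) [ 0.5801 -0.0952  0.0969] 0.0997349251107198
G 204 [0.64107224 0.00287264 0.01472279]
tops 3506 ((561.6058349609375, -18.338638305664062), (361.17596435546875, 125.62336730957031), 88.00917053222656)
base 7098 ((582.1043701171875, -18.880050659179688), (361.4197692871094, 150.65640258789062), 87.92790985107422)
side O 509 245 ((581.6273193359375, 54.740211486816406), (22.63204002380371, 38.43948745727539), 89.05518341064453) [0.5818 0.053  0.0988] 0.10180001383150339
side B 774 386 ((576.6729736328125, -94.21221160888672), (22.568313598632812, 39.56553268432617), 88.78984832763672) [ 0.5765 -0.0955  0.0985] 0.10114243994945005
G 136 [0.63853734 0.00278292 0.01678325]
tops 3537 ((557.5537109375, -16.910690307617188), (361.38702392578125, 125.09737396240234), 88.12784576416016)
base 6606 ((642.0785522460938, -18.41119384765625), (363.9567565917969, 274.8672180175781), 87.96932983398438)
```

>>> {"method": "step_arm", "body": {
  "steps": [
    [-41,-27,0,-7.8],
    [-37,-32,0,-7.8],
    [-33,-37,0,-7.8],
    [-27,-41,0,0],
    [-27,-41,0,0],
    [-27,-41,0,0],
    [-27,-41,0,0],
    [-27,-41,0,0]
  ],
  "claw": 100
}}

```text
time: 1.3
tool_pos: [0.4779, 0.2297, 0.2322]
tool_rot: [0.002, 0.006, 1.0, 0.002]
contact_force: [0.4, 0.8, 1.0]
gripper_width: 0.995
```

>>> {"method": "step_arm", "body": {
  "steps": [
    [-25,-42,0,1.3],
    [-25,-42,5,0],
    [-25,-42,10,0],
    [-18,-38,10,0],
    [0,0,0,0]
  ]
}}

```text
time: 1.8
tool_pos: [0.5696, 0.0542, 0.2089]
tool_rot: [0.005, 0.022, 1.0, 0.002]
contact_force: [0.5, 0.3, -0.3]
gripper_width: 1.001
```

```bash
cat > m.py <<'E'
from h import *
import sys
im,P,s=cloud("wrist");save(im,sys.argv[1]);zt=float(sys.argv[2])
H,S,V=cv2.split(cv2.cvtColor(im,cv2.COLOR_RGB2HSV));T=Rt(s)
print(s["time"],T[:3,3].round(4),"tool x,y ang",np.degrees(np.arctan2(T[1,:2],T[0,:2])).round(2),"tilt",T[:2,2].round(4))
O=(H<18)&(S>130);q=P[O];
if len(q)>20:
    t=q[q[:,2]>zt-.006]
    if len(t)>20: print("O top",len(t),np.nanpercentile(q[:,2],98),cv2.minAreaRect((t[:,:2]*1000).astype(np.float32)))
G=(H>45)&(H<85)&(S>110);g=P[G&(P[...,2]<.03)]
if len(g)>20: print("G",len(g),cv2.minEnclosingCircle((g[:,:2]*1000).astype(np.float32)),np.nanmean(g,0).round(4))
M=(abs(P[...,2]-.032)<.003);q=(P[M][:,:2]*1000).astype(np.float32)
if len(q)>20: print("tops",len(q),cv2.minAreaRect(q))
np.savez("w.npz",im=im,P=P)
E
python3 m.py w1.png .098
```

```text
1.8 [0.5696 0.0542 0.2089] tool x,y ang [177.53  87.54] tilt [0.0098 0.0031]
O top 960 0.09874125600524483 ((582.3195190429688, 80.10307312011719), (70.6632308959961, 39.867496490478516), 87.55879211425781)
G 303 ((638.084228515625, 3.9990627765655518), 14.677509307861328) [0.6379 0.0051 0.0153]
tops 7721 ((559.4443969726562, 69.94354248046875), (538.018310546875, 128.962890625), 89.14873504638672)
```

View pics/w1.png

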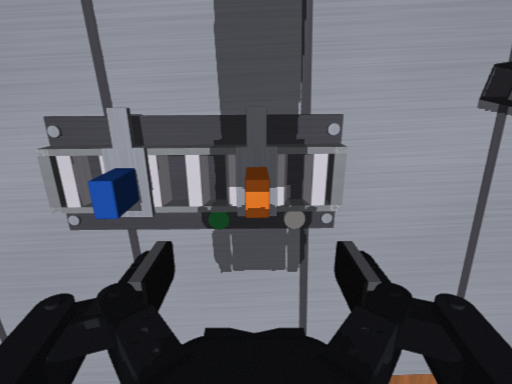

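The orange handle is at about (257,195), the green disc at (219,219) and the white disc at (294,219). The wrist view agrees with the fixed cameras. I'll centre in x and descend partway.

>>> {"method": "step_arm", "body": {
  "steps": [
    [-6,0,25,0],
    [-6,0,35,0],
    [0,0,30,0],
    [0,0,0,0]
  ]
}}

```text
time: 2.25
tool_pos: [0.584, 0.0598, 0.1215]
tool_rot: [0.008, 0.02, 1.0, 0.003]
contact_force: [-1.1, 0.8, 0.2]
gripper_width: 1.0
```

```bash
sed -i 's/^O=.*;q=P\[O\];/O=((H<18)\&(S>130)).astype(np.uint8);n,L,st,_=cv2.connectedComponentsWithStats(O);q=P[L==1+np.argmax(st[1:,4])]/' m.py
python3 m.py w2.png .098
```

```text
2.25 [0.584  0.0598 0.1215] tool x,y ang [177.75  87.76] tilt [0.0171 0.0064]
O top 2029 0.09863230064202888 ((581.4743041992188, 56.37086486816406), (23.947799682617188, 40.198883056640625), 88.39604949951172)
G 470 ((643.787353515625, 4.551414966583252), 17.785799026489258) [0.639  0.0048 0.0154]
tops 10706 ((558.9160766601562, -4.8047027587890625), (336.0873107910156, 126.06591796875), 87.28901672363281)
```

View pics/w2.png

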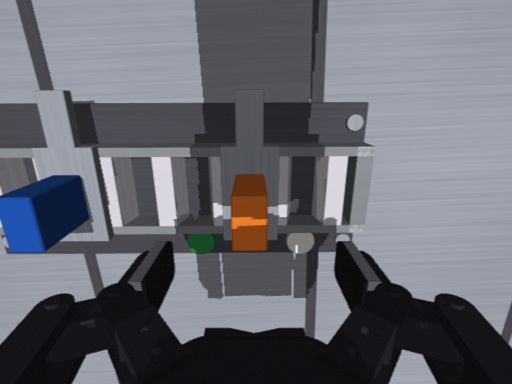

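The handle is at (250,215), between the fingers. The finger openings fall at about 150 and 355 across the image. I'll descend gently from here to limit further tilt.

>>> {"method": "step_arm", "body": {
  "steps": [
    [1.5,-2,8,0],
    [1.5,-2,10,0],
    [0,0,10,0],
    [0,0,10,0],
    [0,0,10,0],
    [0,0,10,0],
    [0,0,6,0],
    [0,0,0,0]
  ]
}}

```text
time: 3.1
tool_pos: [0.5873, 0.0578, 0.062]
tool_rot: [0.016, 0.018, 1.0, 0.004]
contact_force: [0.1, 0.7, -0.1]
gripper_width: 1.002
```

>>> {"method": "step_arm", "body": {
  "steps": [
    [5,-2,10,0],
    [0,0,0,0]
  ]
}}

```text
time: 3.3
tool_pos: [0.5822, 0.0559, 0.0509]
tool_rot: [0.016, 0.018, 1.0, 0.004]
contact_force: [-1.4, -0.3, -0.3]
gripper_width: 1.003
```

```bash
python3 m.py w3.png .098; python3 -c "
from h import *
s=state();print(s)"
```

```text
3.3 [0.5822 0.0559 0.0509] tool x,y ang [177.89  87.91] tilt [0.0312 0.0064]
O top 4278 0.09844774327285373 ((579.4465942382812, 56.258392333984375), (23.79405975341797, 36.89268112182617), 88.13680267333984)
G 588 ((648.6325073242188, 4.325546741485596), 19.718097686767578) [0.641  0.0046 0.0153]
tops 16816 ((563.841552734375, 39.58763122558594), (246.2814178466797, 116.9904556274414), 88.23894500732422)
{'time': 3.35, 'joint_pos': array([-0.03502057,  0.11742688,  1.86163066,  0.00842897,  1.12910731,
       -1.57259245]), 'joint_vel': array([ 1.92517373e-03, -1.00017060e-02, -2.55366524e-02,  1.34033987e-03,
       -6.82230631e-05,  4.92763987e-04]), 'joint_efforts': array([ 8.25520983e-03, -3.68241155e+01, -3.14427137e+01,  1.43156585e-02,
       -4.99592477e-02, -5.02037146e-03]), 'tool_pos': array([0.58339662, 0.05593737, 0.0521544 ]), 'tool_rot': array([0.01678082, 0.01834637, 0.99968462, 0.0035313 ]), 'contact_force': array([ 0.05478302, -0.71346292,  0.31890809]), 'ft_torque': array([-0.00702503, -0.04148034, -0.03494869]), 'gripper_width': 0.9976567494309688}
```

>>> {"method": "step_arm", "body": {
  "steps": [
    [0,0,0,0],
    [0,0,0,0],
    [0,0,0,0],
    [0,0,0,0],
    [0,0,0,0],
    [0,0,0,0]
  ],
  "claw": 0
}}

```text
time: 3.95
tool_pos: [0.5848, 0.0561, 0.0541]
tool_rot: [0.019, 0.018, 1.0, 0.004]
contact_force: [-0.8, -0.2, -1.7]
gripper_width: 0.273
```

>>> {"method": "step_arm", "body": {
  "steps": [
    [0,0,-8,0],
    [0,0,-15,0],
    [0,0,-15,0]
  ]
}}

```text
time: 4.25
tool_pos: [0.579, 0.0558, 0.0888]
tool_rot: [0.013, 0.018, 1.0, 0.004]
contact_force: [-0.1, 0.7, -4.6]
gripper_width: 0.274
```

```bash
python3 m.py w4.png .137
```

```text
4.25 [0.579  0.0558 0.0888] tool x,y ang [177.9   87.91] tilt [0.0261 0.0066]
O top 4183 0.1334643499518122 ((575.6431884765625, 55.32974624633789), (23.68561553955078, 40.3189811706543), 88.07757568359375)
G 204 ((642.6603393554688, -0.15532636642456055), 13.816547393798828) [ 0.6376 -0.0025  0.0149]
tops 11481 ((576.003662109375, 16.841064453125), (300.1900939941406, 122.08161163330078), 77.547607421875)
```

View pics/w4.png

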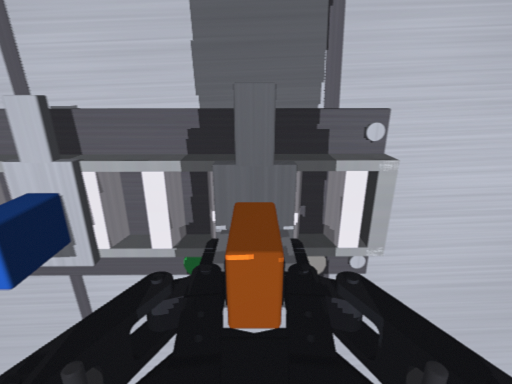

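The stop is lifted clear by 35 mm and held square, with the handle at about (255,260). Now I'll shift it 50 mm along −y.

>>> {"method": "step_arm", "body": {
  "steps": [
    [-1,-15,0,0],
    [-1,-18,0,0],
    [-1,-15,0,0],
    [0,0,0,0]
  ]
}}

```text
time: 4.7
tool_pos: [0.5834, 0.0042, 0.0951]
tool_rot: [0.018, 0.018, 1.0, 0.003]
contact_force: [0.1, -1.2, -5.2]
gripper_width: 0.272
```

```bash
python3 m.py w5.png .135
```

```text
4.7 [0.5834 0.0042 0.0951] tool x,y ang [177.97  87.99] tilt [0.0359 0.0049]
O top 4853 0.1396327474665752 ((579.8349609375, 3.5788679122924805), (25.690279006958008, 40.46992111206055), 87.96892547607422)
tops 15722 ((558.0240478515625, -17.295059204101562), (361.4443359375, 125.9007339477539), 87.43331909179688)
```

>>> {"method": "step_arm", "body": {
  "steps": [
    [2,1.8,5,0],
    [2,0,10,0],
    [1,0,10,0],
    [0,0,0,0]
  ]
}}

```text
time: 5.15
tool_pos: [0.5777, 0.0081, 0.0664]
tool_rot: [0.016, 0.017, 1.0, 0.004]
contact_force: [0.9, 0.1, -5.1]
gripper_width: 0.268
```

```bash
python3 m.py w6.png .112
```

```text
5.15 [0.5777 0.0081 0.0664] tool x,y ang [178.    88.02] tilt [0.0331 0.0069]
O top 4428 0.110926533443323 ((574.407470703125, 7.627995491027832), (24.15583038330078, 40.66114807128906), 87.9847183227539)
tops 15948 ((557.600830078125, -8.130874633789062), (342.3919677734375, 125.06771087646484), 87.96585845947266)
```

View pics/w6.png

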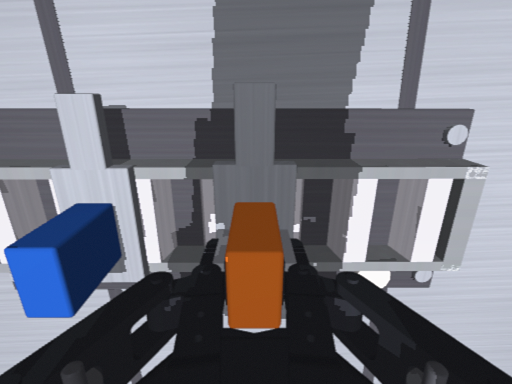

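The stop has entered the right notch with no contact: the force is still about 5 N, the stop's weight. I'll trim and keep lowering.

>>> {"method": "step_arm", "body": {
  "steps": [
    [-3,-1.8,3,0],
    [-1,0,4,0],
    [0,0,3,0]
  ]
}}

```text
time: 5.5
tool_pos: [0.5836, 0.0065, 0.0571]
tool_rot: [0.018, 0.017, 1.0, 0.004]
contact_force: [-0.1, 0.8, -5.9]
gripper_width: 0.277
```

>>> {"method": "step_arm", "body": {
  "steps": [
    [0,0,2,0],
    [0,0,2,0]
  ]
}}

```text
time: 5.7
tool_pos: [0.584, 0.0066, 0.054]
tool_rot: [0.017, 0.017, 1.0, 0.004]
contact_force: [-9.2, 1.2, 13.0]
gripper_width: 0.272
```

Contact came at the grip height (z 0.054), so the shoulder is on the rail. I'll release and retract.

>>> {"method": "step_arm", "body": {
  "steps": [
    [0,0,0,0],
    [0,0,0,0],
    [0,0,0,0],
    [0,0,0,0],
    [0,0,0,0],
    [0,0,0,0]
  ],
  "claw": 100
}}

```text
time: 6.3
tool_pos: [0.5885, 0.006, 0.059]
tool_rot: [0.023, 0.017, 1.0, 0.003]
contact_force: [-0.4, -0.6, -0.2]
gripper_width: 0.999
```

>>> {"method": "step_arm", "body": {
  "steps": [
    [0,0,-15,0],
    [0,0,-25,0],
    [0,0,-35,0],
    [0,0,-40,0],
    [0,0,-40,0],
    [25,0,-10,0],
    [0,0,0,0]
  ]
}}

```text
time: 7.0
tool_pos: [0.5545, 0.0059, 0.2346]
tool_rot: [0.023, 0.017, 1.0, 0.003]
contact_force: [0.9, 0.5, -1.3]
gripper_width: 1.001
```

```bash
python3 m.py w7.png .098
python3 - <<'E'
from h import *
ims=[]
for n in("scene","side"):
    im,P,s=cloud(n);ims.append(im[140:330,120:376]);hsv=cv2.cvtColor(im,cv2.COLOR_RGB2HSV);H,S,V=cv2.split(hsv)
    near=(abs(P[...,0]-.6)<.2)&(P[...,1]<.2)&(P[...,1]>-.3)&(P[...,2]>.04)&(P[...,2]<.12)
    for nm,M in(("O",near&(H<18)&(S>130)),("B",near&(H>100)&(H<130)&(S>120))):
        q=P[M];t=q[q[:,2]>.094]
        if len(t)<10: print(n,nm,len(q),len(t));continue
        A=np.c_[t[:,:2]-t[:,:2].mean(0),np.ones(len(t))];c=np.linalg.lstsq(A,t[:,2],rcond=None)[0]
        print(n,nm,len(t),cv2.minAreaRect((t[:,:2]*1000).astype(np.float32)),"plane slope,z",c.round(4))
save(cv2.resize(np.hstack(ims),(800,297)),"f.png")
E
```

```text
7.0 [0.5545 0.0059 0.2346] tool x,y ang [178.05  88.07] tilt [0.046  0.0054]
O top 757 0.09887910409369997 ((580.699462890625, 7.501388072967529), (23.166852951049805, 39.66682434082031), 87.4366226196289)
G 96 ((643.9974365234375, 4.01296854019165), 13.074603080749512) [0.6455 0.0042 0.0151]
tops 6595 ((557.560302734375, -17.479293823242188), (361.1019592285156, 122.73502349853516), 87.90794372558594)
scene O 331 ((584.2071533203125, 6.017789840698242), (25.077146530151367, 39.59812927246094), 87.9518814086914) plane slope,z [0.0017 0.022  0.0968]
scene B 418 ((579.5477905273438, -94.55233001708984), (24.28943634033203, 40.15858840942383), 87.5795669555664) plane slope,z [-0.0068  0.022   0.0969]
side O 273 ((581.0689697265625, 5.006482124328613), (21.540693283081055, 38.91007614135742), 85.49989318847656) plane slope,z [0.0091 0.0835 0.0984]
side B 406 ((577.0169677734375, -93.51608276367188), (24.531702041625977, 40.0198860168457), 87.01583099365234) plane slope,z [0.0022 0.0643 0.0984]
```

View pics/f.png

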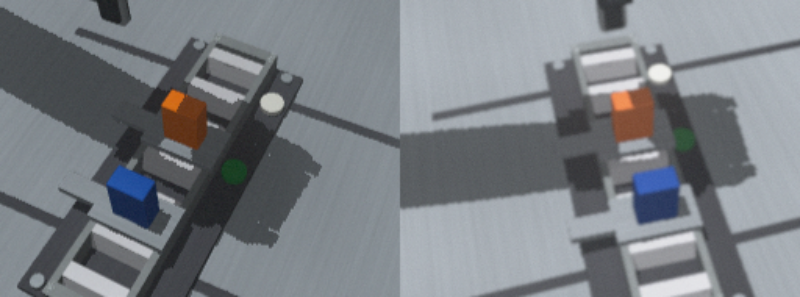

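The picture shows the orange stop at (185,120) in the left half, level with the green disc at (234,171). Its top is at the same height as the blue stop's in both cameras, and the blue stop hasn't moved.

```bash
python3 -c "
from plant import job_done;print(job_done())"
```

```text
the job is handed in; nothing more can be done
None
```

The orange stop now sits in the notch beside the green marker, one notch (50 mm) along towards the blue stop. I lifted it out, shifted it over, lowered it until the shoulder met the rail, then let go and backed off. I handed in at about 7.2 s. The highest force reading was about 16 N, at first contact with the rail; readings came only at the end of each move.

**Last checks:**
- **Height:** the orange top is level with the blue one to 0.1 mm in both fixed cameras. They read 96.8 and 98.4 mm, against 98 mm nominal when seated.
- **Position:** the scene camera shows it moved 49 mm along the rail. It is within about 2 mm of level with the marked notch.
- **Blue stop:** unmoved to within 0.7 mm, which is measurement noise.
- **Squareness:** the scene and wrist cameras put the orange stop at 87.4–88.0°, against 87.9° for the rail. The side camera read 85.5° from fewer pixels, and I take that as noise.
- **Uprightness:** fitted slopes of the top face agree with the blue stop's to about 0.02 rad (1°), so I rely mainly on the matching heights.

The tool tilted gradually to about 2.6° during the moves. It was about 2° while holding the stop, and the checks show no effect on the placing.

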